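Shut off the seedling irrigation line at the manifold box

ROBOT

A 6-joint arm with a two-finger parallel gripper is mounted at the origin on the work surface. World frame = base frame: x ahead of the robot, y to its left, z up, the work surface at z = 0. Lengths are in m, angles in rad, forces in N, time in s.
With the tool pointing down it reaches from about 0.225 to 0.875 m from the base axis. Payload 3.4 kg.
Tool frame: the origin (TCP) lies at the very end of the fingers, on their centre line; the grasp point (between the pads) lies 19 mm behind it; z points along the fingers, y is the direction in which the jaws open and shut (so a half turn about z gives the same grasp; the last joint's range is limited). The gripper opens to 85 mm and grips with 20 to 120 N. Pads are 22 mm wide; open, the fingers measure 114 mm over their backs; the gripper's body (76 mm by 85 mm) begins 54 mm behind the grasp point. The pads swing forward as they close: fully open they stand 13 mm farther back than shut.
Start: joints at [0.986, 0.276, 1.505, -0, 1.361, -0.121], TCP at [0.257, 0.514, 0.231] pointing down, gripper open.
Joint ranges: [-2.89, 2.89], [-0.75, 2.08], [0.22, 2.7], [-1.18, 4.32], [0.11, 2.71], [-2.7, 2.7]. Speed limits (rad/s): [2.57, 2.57, 3.14, 3.14, 3.14, 3.14].

INTERFACE

Orientations are given as a unit quaternion [w, x, y, z].
In Python, from rig import manip, viewer, job gives the robot as it stands.
- The arm moves only by the shell command python3 -m crank 'ROWS' [OPENING] [FORCE]. ROWS is JSON, a list of rows, each a list of 6 numbers: the shift along the tool's x, y, z in m, then the turn, a rotation vector about the tool's x, y, z in degrees. In form: [[dx, dy, dz, rx, ry, rz], ...]. A call has 1 to 20 rows; each row is the pose to reach, as a shift and turn from the pose measured when the call began, along the tool's axes at that moment; what a row does not reach only later rows make up. A row lasts 1/8 s, in which the tool goes at most 62.5 mm and 10.7 degrees, less where a joint would pass 70% of its speed; a pose out of reach is approached as far as the arm can. A call with a gripper value outside its range is refused whole. OPENING is the opening, from 0 (shut) to 1 (fully open), set as the call begins (- or left out, the last holds). The fingers move at their own pace and stop on an object; FORCE is the grip in N (left out, the last holds). Time passes only in rows, so rows that repeat a pose let the fingers close. It gives the time, the measured TCP pose, the force and the opening at its end, in the units of the state.
- manip.get_state(): the state, without advancing time (a new reading comes with each control period).
- viewer.get_image(name): name is "scene" or "top" or "wrist"; returns a dict with "frame" (384x512x3 uint8, blue, green, red), "range_z" (384x512 float32, m along the optical axis (not along the pixel's ray), 0 where there is no reading), "intrinsics" (3x3 intrinsics, pixels), "D" ([k1, k2, p1, p2, k3] as OpenCV has them; the pictures are not rectified), "world_from_camera" (4x4, takes a point from camera to world coordinates); the wrist camera has in their place "mount" (4x4, takes a point from camera to tool coordinates, whose origin is the TCP and whose axes are the flange's). Camera axes: x right, y up, looking along -z (the intrinsics and any distortion apply to the point x, -y, -z); pixel columns grow to the right and rows downward; lengths in m; the calibration is good to about 2 mm. A picture is of the moment at which its call begins: read the wrist's pose just before it.
- job.sign_off(): hands the job in, once; it reports no verdict.
The state is a dict: "clock": time; "qpos": joint angles; "qd": joint speeds; "effort": joint torques, N m; "position": TCP position; "ee_rot": TCP orientation; "contact_force": force on the tool from outside, world axes, zero at the start; "moment": the same for the moment, N m; "width": finger opening in m.
Only numpy, scipy, OpenCV 4.12 (cv2) and the standard library are available. Lean on these libraries where they do the work, as an engineer would, in place of code of your own. Each camera call takes 0.05 s, during which the arm holds its last target. There are 200 camera calls.

TASK

The seedlings have had enough water: push the grey cover of the green irrigation manifold box all the way along its track onto the blank half, and then push the revealed red valve handle with the yellow band clockwise (seen from above) until it is fully shut, square across its pipe. Leave the blue valve handle open and the other things on the bench where they are; the cover stays in its track and is never lifted off, and nothing needs to be gripped. Finish with the cover still fully aside and the hand clear.

Things in the scene. Friction and masses are not known exactly. Their poses are not given: they have to be found in the camera images.
- manifold: Green manifold box fixed to the bench, 260 (its x) x 330 (its y) x 85 mm high. Origin: centre of its underside; z up, its y runs along the cover's track. Its right half (negative y) is an open valve bay, x -110 to 110, y -155 to -15 mm, floor 6 mm up; its left half (positive y) is a blank deck 70 mm up. The cover slides on ledges 70 mm up, between side rims and end stops that rise to 85 mm.
- cover: Loose grey cover plate, 236 (x) x 150 (y) x 6 mm, about 0.3 kg, in the box's track with 2 mm play at each side; origin: centre of its underside, 70 mm above the bench; axes as the box's. It starts over the valve bay, its centre at y = -79 to -60 mm in the box frame, and slides in the box's +y to an end stop at y = +80 mm. A few newtons move it.
- rib_top (a point): Middle of the top of the cover's rib, 98 mm above the bench. The black upright rib, 90 (x) x 14 (y) x 22 mm high, crosses the middle of the cover's top (76 mm above the bench) and is there to push against.
- red_pivot (a point): Point on the turning axis of the red handle, on the handle's top, 61 mm above the bench. The red and blue valves stand 100 mm apart in the bay along the box's x; either one may be the nearer to the robot.
- red_tip (a point): Middle of the free end of the red handle, 53 mm above the bench and 56 mm from its turning axis. The handle is a red bar 14 mm wide, 16 mm high (45 to 61 mm above the bench), with a yellow band near its free end; the pipe below it lies along the box's y and its top is 40 mm above the bench.
- red_handle (a joint): Angle of the red handle, rad. 0: open, pointing along the box's +y. It grows clockwise seen from above, to 1.57 at its stop: shut, pointing along the box's +x. It starts between 0 and 0.3. Stiff: about 0.07 N m turns it (about 2 N at 40 mm from the axis), and it stays where it is left.
- blue_pivot (a point): The same point on the blue handle's axis; the handle has the same shape, without the yellow band.
- blue_handle (a joint): Angle of the blue handle, rad, counted as the red one's. It starts open, 0 to 0.3, and stays open.
- pot_a: Black seedling pot, 60 x 60 x 65 mm, with thin leaves to 165 mm, 250 g, loose, to the right of the box; origin: centre of its underside.
- pot_b: A second such pot, also to the right of the box.
- bottle: Bottle with a blue cap, 56 mm across, 120 mm high, loose, to the left of the box; origin: centre of its underside.
- spatula: Spatula, 160 mm long, lying loose to the left of the box; origin: about its middle, on its underside.
- jar: Jar with a green lid, 60 mm across, 80 mm high, loose, beyond the box; origin: centre of its underside.
- beaker: Clear beaker, 70 mm across, 90 mm high, loose, beyond the box; origin: centre of its underside.

How it is judged:
On the way, in this order (a step that is already met when the one before it is completed fails the run):
1. the cover is pushed over onto the blank half, the red valve not yet shut (y of cover in the frame of manifold above 0.05 m and value of joint red_handle below 1 rad), for 0.1 s.
2. the red handle is pushed shut with the cover aside (y of cover in the frame of manifold above 0.05 m and value of joint red_handle above 1.4 rad), for 0.2 s.
At the end, for the whole second after the job is handed in: Cover lying in its track over the blank half, at rest, its centre more than 50 mm to the +y side of the box's centre (the stop is at 80 mm); red handle turned to at least 1.4 rad (shut is 1.57); blue handle still open, under 0.5 rad (all of step 2 and value of joint blue_handle below 0.5 rad and height (world z) of cover between 0.06 and 0.08 m and linear speed of cover below 0.02 m/s); the robot touches nothing.
It fails at once if the cover is lifted (more than 15 mm) or tipped out of its track (height (world z) of cover above 0.085 m or angle between cover's own z axis and vertical above 0.15 rad).
It fails at once if the blue valve is turned towards shut (past 0.5 rad) (value of joint blue_handle above 0.5 rad).
It fails at once if a pot, bottle, spatula, jar or beaker is lifted or moved more than 30 mm (distance of any of pot_a, pot_b, bottle, spatula, jar, beaker from where it was at the start of the episode above 0.03 m).
It also fails if it takes over 45 s, if anything falls off the work surface, if the arm or the gripper's body presses on something with over 40 N, if the wrist force passes 120 N, or if a joint passes its speed limit or range.

## Working session

There is one attempt and no reset: what is moved stays moved. The work goes in short steps, Python scripts to look and compute and a shell command to move; the robot and the scene stay as the last step left them, time stands still between calls to the robot, and variables do not carry over. Pictures are saved under pics/ and viewed, about 8 in all and at most 12, crops included, and the job is handed in when it is done.

```bash
mkdir -p pics
cat > h.py <<'E'
import numpy as np, cv2
from rig import manip, viewer, job
from scipy.spatial.transform import Rotation as R
def rot(q): return R.from_quat([q[1],q[2],q[3],q[0]])
def shot(name,fn=None):
    s=manip.get_state(); im=viewer.get_image(name)
    if 'world_from_camera' in im: T=np.array(im['world_from_camera'])
    else:
        W=np.eye(4);W[:3,:3]=rot(s['ee_rot']).as_matrix();W[:3,3]=s['position'];T=W@np.array(im['mount'])
    if fn: cv2.imwrite('pics/'+fn,im['frame'])
    K=np.array(im['intrinsics']);D=np.array(im['D'])
    h,w=im['range_z'].shape
    uv=np.stack(np.meshgrid(np.arange(w),np.arange(h)),-1).reshape(-1,1,2).astype(np.float32)
    n=cv2.undistortPoints(uv,K,D).reshape(h,w,2)
    z=im['range_z']
    P=np.stack([n[...,0]*z,-n[...,1]*z,-z],-1)@T[:3,:3].T+T[:3,3]
    P[z==0]=np.nan
    return im['frame'],P
E
python3 - <<'E'
from h import *
s=manip.get_state();print(s['clock'],s['position'],s['ee_rot'],rot(s['ee_rot']).as_matrix().round(3),s['contact_force'],s['width'])
for n in('top','scene'):
    f,P=shot(n,n+'1.png'); np.savez(n+'1.npz',f=f,P=P)
E
```

```text
0.0 [0.25694015 0.51383688 0.23047637] [-3.10480675e-04  2.29852310e-01  9.73225135e-01 -8.09803100e-04] [[-0.894  0.447 -0.001]
 [ 0.447  0.894 -0.001]
 [ 0.    -0.002 -1.   ]] [-0.24936301 -1.2004301  -0.19531862] 0.08560260394849363
```

View pics/top1.png

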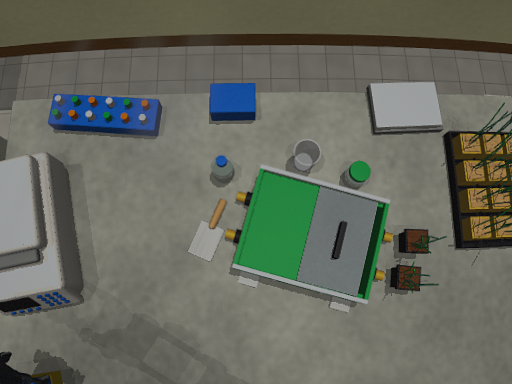

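The top view shows the box, with the grey cover over its right half and the black rib at about (339,240). The pots are at (414,241) and (407,278), the bottle at (222,168), and the jar and beaker beyond the box. Next I'll measure the box.

Run:
```python
from h import *
for n in('top','scene'):
    d=np.load(n+'1.npz');f=d['f'].astype(int);P=d['P']
    if n=='top':
        for u,v in[(339,240),(280,220),(414,241),(407,278),(222,161),(358,172),(306,150),(206,240),(218,213)]: print((u,v),P[v,u].round(3))
    hsv=cv2.cvtColor(d['f'],cv2.COLOR_BGR2HSV)
    X=P[...,0];Y=P[...,1];Z=P[...,2]
    c=P[220,280] if n=='top' else c
    near=np.hypot(X-c[0],Y-c[1])<.3
    # rib: dark, z .09-.105
    m=near&(Z>.09)&(Z<.106)&(d['f'].max(-1)<70)
    # cover: grey at z .076
    g=near&(Z>.07)&(Z<.083)&(hsv[...,1]<50)&(hsv[...,2]>70)&(hsv[...,2]<170)
    gr=near&(Z>.06)&(Z<.082)&(hsv[...,1]>120)&(abs(hsv[...,0]-62)<12)
    for nm,mm in(('rib',m),('cover',g),('deck',gr)):
        mm=cv2.morphologyEx(mm.astype(np.uint8),cv2.MORPH_OPEN,np.ones((2,2)))>0
        if mm.sum()<5: print(nm,'none');continue
        k,l,st,_=cv2.connectedComponentsWithStats(mm.astype(np.uint8));mm=l==1+np.argmax(st[1:,4])
        q=P[mm];r=cv2.minAreaRect((q[:,:2]*1000).astype(np.float32))
        print(n,nm,mm.sum(),q.mean(0).round(4),np.median(q[:,2]).round(4),r)
```

```text
(339, 240) [ 0.523 -0.151  0.094]
(280, 220) [ 0.576 -0.014  0.07 ]
(414, 241) [ 0.518 -0.347  0.066]
(407, 278) [ 0.428 -0.323  0.064]
(222, 161) [0.712 0.123 0.121]
(358, 172) [ 0.691 -0.211  0.081]
(306, 150) [ 0.766 -0.091  0.031]
(206, 240) [ 0.538  0.172 -0.001]
(218, 213) [0.605 0.139 0.017]
top rib 238 [nan nan nan] nan ((523.894287109375, -156.37124633789062), (18.05312728881836, 91.64956665039062), 67.78997802734375)
top cover 5608 [nan nan nan] nan ((520.2808837890625, -162.41586303710938), (163.36041259765625, 240.54391479492188), 73.24064636230469)
top deck 5726 [nan nan nan] nan ((nan, nan), (0.0, 0.0), 0.0)
scene rib 168 [nan nan nan] nan ((516.7935791015625, -147.06497192382812), (24.282827377319336, 102.29144287109375), 84.17433166503906)
scene cover 2603 [nan nan nan] nan ((542.01708984375, -79.26568603515625), (299.9905090332031, 233.69699096679688), 74.21711730957031)
scene deck 2990 [nan nan nan] nan ((562.9197998046875, -6.7216644287109375), (147.85574340820312, 233.4142608642578), 72.2098388671875)
```

View pics/scene1.png

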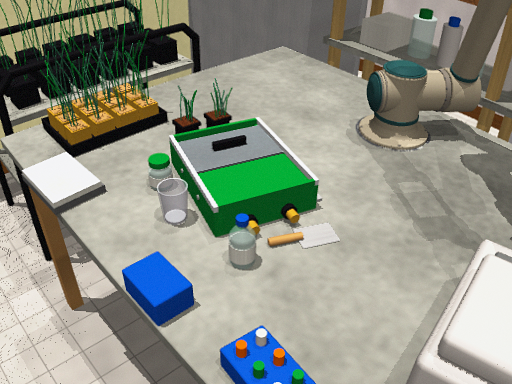

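```bash
cat >> h.py <<'E'
def rays(im):
    T=np.array(im['world_from_camera']);h,w=im['range_z'].shape
    uv=np.stack(np.meshgrid(np.arange(w),np.arange(h)),-1).reshape(-1,1,2).astype(np.float32)
    n=cv2.undistortPoints(uv,np.array(im['intrinsics']),np.array(im['D'])).reshape(h,w,2)
    d=np.stack([n[...,0],-n[...,1],-np.ones((h,w))],-1)@T[:3,:3].T
    return T[:3,3],d
def plane(o,d,z): return (o+d*((z-o[2])/d[...,2])[...,None])[...,:2]
def big(m):
    m=m.astype(np.uint8);k,l,st,_=cv2.connectedComponentsWithStats(m);return l==1+np.argmax(st[1:,4])
E
python3 - <<'E'
from h import *
im=viewer.get_image('top');o,d=rays(im);f=im['frame'];hsv=cv2.cvtColor(f,cv2.COLOR_BGR2HSV)
roi=np.zeros(f.shape[:2],bool);roi[160:305,228:395]=1
H,S,V=[hsv[...,i].astype(int) for i in range(3)]
z=im['range_z'];A=plane(o,d,.08)
print('px mm',np.linalg.norm(A[240,340]-A[240,341]),o)
def rect(m,zz,nm):
    m=big(cv2.morphologyEx(m.astype(np.uint8),cv2.MORPH_OPEN,np.ones((3,3),np.uint8)))
    q=plane(o,d,zz)[m]*1000
    print(nm,m.sum(),q.mean(0).round(1),cv2.minAreaRect(q.astype(np.float32)))
g=roi&(S>120)&(abs(H-62)<12)
deck=g.copy();deck[:,320:]=0
rect(deck,.07,'deck')
rect(roi&(S<50)&(V>60)&(V<150),.076,'cover')
rib=np.zeros_like(roi);rib[215:265,325:352]=1
rect(rib&(V<60),.098,'rib')
for p in[(300,200),(310,260),(375,240)]: print(f[p[1],p[0]],hsv[p[1],p[0]])
print(f[165:185,262].tolist())
cv2.imwrite('pics/crop.png',cv2.resize(f[150:320,220:440],None,fx=3.5,fy=3.5,interpolation=cv2.INTER_CUBIC))
E
```

```text
px mm 0.002437084966787969 [0.43025634 0.06465227 1.06762756]
deck 6212 [565.4  -6.1] ((569.2777709960938, -6.600883483886719), (156.3208465576172, 240.90054321289062), 73.44306945800781)
cover 5720 [ 522.8 -151.7] ((526.0855102539062, -153.12928771972656), (149.94247436523438, 243.87628173828125), 73.59005737304688)
rib 278 [ 523.  -149.7] ((523.174560546875, -149.51040649414062), (17.942323684692383, 89.66515350341797), 72.84786987304688)
[ 65 133  39] [ 68 180 133]
[114 115 108] [ 86  16 115]
[21 43 16] [ 66 160  43]
[[163, 163, 160], [164, 163, 160], [166, 164, 164], [134, 150, 130], [62, 131, 37], [61, 132, 31], [59, 128, 29], [56, 117, 30], [58, 120, 31], [55, 116, 29], [53, 113, 29], [52, 112, 29], [49, 100, 26], [54, 110, 30], [58, 121, 30], [60, 125, 34], [57, 123, 32], [60, 128, 31], [63, 133, 35], [64, 133, 36]]
```

View pics/crop.png

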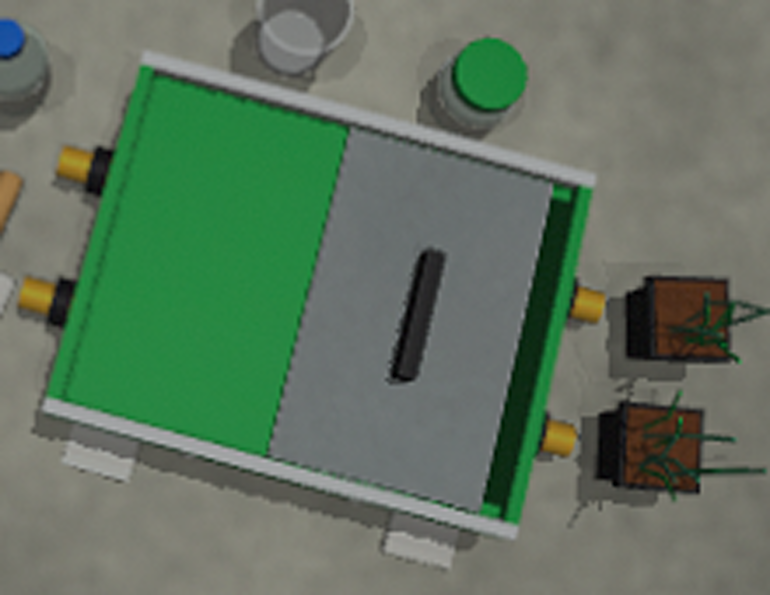

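The cover centre is at about (0.5235,-0.1515) and the box yaw about -16.5°. That puts the box origin at about (0.540,-0.094) and the cover at y ≈ -60 mm, which matches the visible gap on the right. I'll move to just behind the rib with the gripper shut, staying high.

```bash
python3 -m crank '[[-0.042,-0.040,0,0,0,-1],[-0.084,-0.080,0,0,0,-2],[-0.126,-0.120,0,0,0,-3],[-0.168,-0.160,0,0,0,-4],[-0.210,-0.200,0,0,0,-5],[-0.252,-0.240,0,0,0,-6],[-0.294,-0.280,0,0,0,-7],[-0.336,-0.320,0,0,0,-8],[-0.378,-0.360,0,0,0,-9],[-0.420,-0.400,0,0,0,-10],[-0.462,-0.440,0,0,0,-10.1],[-0.504,-0.480,0,0,0,-10.1],[-0.544,-0.520,0,0,0,-10.1],[-0.544,-0.520,0,0,0,-10.1],[-0.544,-0.520,0,0,0,-10.1],[-0.544,-0.520,0,0,0,-10.1]]' 0 30
python3 - <<'E'
from h import *
s=manip.get_state();print(s['clock'],s['position'],rot(s['ee_rot']).as_matrix().round(3),s['contact_force'])
f,P=shot('wrist','w1.png')
E
```

```text
clock: 2.15
position: [0.5104, -0.193, 0.2313]
ee_rot: [-0.001, 0.143, 0.99, -0.0]
contact_force: [0.6, 0.2, 0.0]
width: -0.0004
2.15 [ 0.51035493 -0.19302903  0.2312825 ] [[-0.959  0.282 -0.001]
 [ 0.282  0.959 -0.   ]
 [ 0.001 -0.001 -1.   ]] [0.5672595  0.19039311 0.02629467]
```

View pics/w1.png

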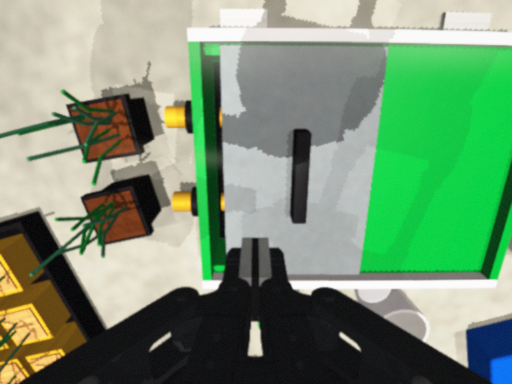

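The wrist view is aligned with the box: the shut fingertips (255,240) sit on the -y side of the rib (300,175). Lowering beside it.

```bash
python3 -m crank '[[0,0,0.04,0,0,0],[0,0,0.08,0,0,0],[0,0,0.115,0,0,0],[0,0,0.135,0,0,0],[0,0,0.145,0,0,0],[0,0,0.145,0,0,0]]'
python3 -m crank '[[0,0.012,0,0,0,0],[0,0.024,0,0,0,0],[0,0.036,0,0,0,0],[0,0.048,0,0,0,0],[0,0.060,0,0,0,0],[0,0.072,0,0,0,0],[0,0.084,0,0,0,0],[0,0.096,0,0,0,0],[0,0.108,0,0,0,0],[0,0.120,0,0,0,0],[0,0.130,0,0,0,0],[0,0.138,0,0,0,0],[0,0.146,0,0,0,0],[0,0.152,0,0,0,0],[0,0.152,0,0,0,0]]'
python3 - <<'E'
from h import *
f,P=shot('top','t2.png')
cv2.imwrite('pics/t2c.png',cv2.resize(f[150:320,220:440],None,fx=3,fy=3))
E
```

```text
clock: 2.95
position: [0.5102, -0.1925, 0.0864]
ee_rot: [-0.001, 0.142, 0.99, -0.0]
contact_force: [0.2, -0.4, -0.9]
width: -0.0002
clock: 4.82
position: [0.5535, -0.0463, 0.0871]
ee_rot: [0.0, 0.142, 0.99, -0.001]
contact_force: [-0.1, -4.2, 6.0]
width: 0.0002
```

View pics/t2c.png

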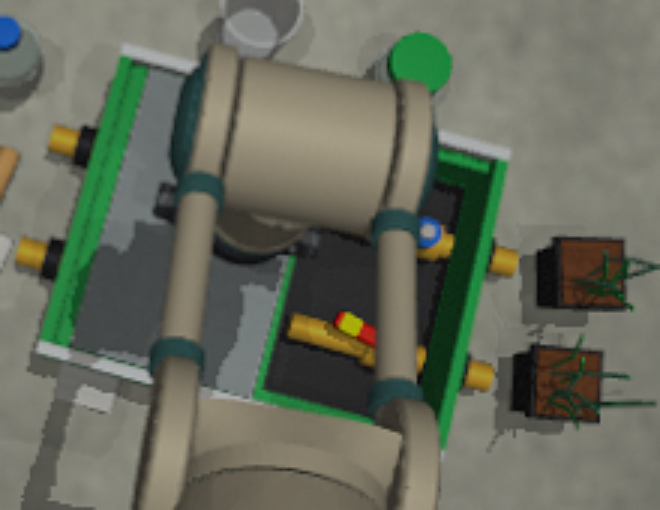

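The cover is nearly across. The red handle with its yellow band (350,325 in the crop) is the near valve and points roughly +y. I'll finish the push gently.

```bash
python3 -m crank '[[0,0.003,0,0,0,0],[0,0.006,0,0,0,0],[0,0.009,0,0,0,0],[0,0.011,0,0,0,0],[0,0.011,0,0,0,0]]'
```

```text
clock: 5.5
position: [0.5567, -0.0355, 0.0872]
ee_rot: [0.0, 0.142, 0.99, -0.001]
contact_force: [-1.7, -4.1, 5.3]
width: 0.0
```

```bash
python3 -m crank '[[0,0.003,0,0,0,0],[0,0.006,0,0,0,0],[0,0.008,0,0,0,0],[0,0.008,0,0,0,0]]'
```

```text
clock: 6.0
position: [0.5581, -0.0321, 0.0873]
ee_rot: [-0.0, 0.14, 0.99, -0.005]
contact_force: [-3.7, -16.1, 5.4]
width: -0.0001
```

At the stop: 16 N and no further motion. I'll back off, rise and look at the bay.

```bash
python3 -m crank '[[0,-0.01,0,0,0,0],[0,-0.025,0,0,0,0],[0,-0.04,-0.03,0,0,0],[0,-0.07,-0.07,0,0,0],[0,-0.1,-0.11,0,0,0],[0,-0.13,-0.14,0,0,0],[0,-0.145,-0.145,0,0,0],[0,-0.145,-0.145,0,0,0],[0,-0.145,-0.145,0,0,0]]'
python3 - <<'E'
from h import *
s=manip.get_state();print(s['position'],rot(s['ee_rot']).as_matrix().round(3))
f,P=shot('wrist','w2.png');np.savez('w2.npz',f=f,P=P)
E
```

```text
clock: 7.12
position: [0.5173, -0.1688, 0.2318]
ee_rot: [-0.002, 0.14, 0.99, -0.004]
contact_force: [0.6, 0.1, -0.1]
width: 0.0003
[ 0.5173374  -0.16880986  0.23177574] [[-0.961  0.278 -0.005]
 [ 0.278  0.961 -0.006]
 [ 0.003 -0.008 -1.   ]]
```

View pics/w2.png

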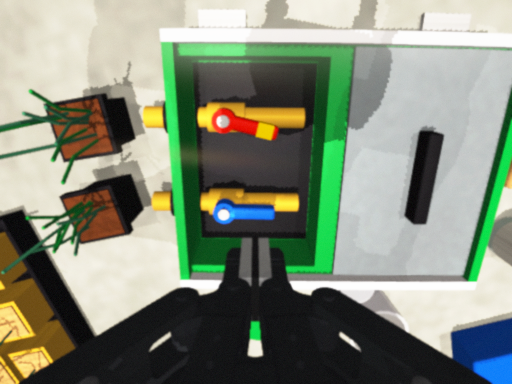

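The bay is open. Red pivot is at about (223,121) with its tip at (277,132), and blue pivot at (223,214). The cover is fully aside. Next, box-frame positions from depth.

Run:
```python
from h import *
d=np.load('w2.npz');f=d['f'];P=d['P'];hsv=cv2.cvtColor(f,cv2.COLOR_BGR2HSV);H,S,V=[hsv[...,i].astype(int) for i in range(3)]
s=manip.get_state();M=rot(s['ee_rot']).as_matrix();t=s['position']
T=lambda p:(np.asarray(p)-t)@M
ok=np.isfinite(P[...,0])&(P[...,2]>.052)&(P[...,2]<.07)
red=ok&(S>150)&((H<8)|(H>172));blue=ok&(S>120)&(abs(H-110)<15)
yel=ok&(S>150)&(abs(H-28)<8)
for nm,m in(('red',red),('blue',blue),('band',yel)):
    if not m.sum(): print(nm,0);continue
    m=big(m);q=P[m];print(nm,m.sum(),'z',np.median(q[:,2]).round(4),'tool mean',T(np.median(q,0)).round(4),cv2.minAreaRect((T(q)[:,:2]*1000).astype(np.float32)))
hnd=ok&(red|yel)
print('handle',cv2.minAreaRect((T(P[hnd])[:,:2]*1000).astype(np.float32)))
for u,v in[(223,121),(275,131),(223,214),(272,213),(425,175),(346,160)]:
    print((u,v),P[v,u].round(4),'tool',T(P[v,u]).round(4))
```

```text
red 619 z 0.0614 tool mean [ 0.044  -0.0199  0.1707] ((46.7331657409668, -20.71122169494629), (23.166587829589844, 44.965110778808594), 5.436534404754639)
blue 1062 z 0.0598 tool mean [-0.2797  0.33    0.1687] ((-290.7808837890625, 329.68017578125), (56.67628479003906, 58.01667022705078), 78.30979919433594)
band 255 z 0.067 tool mean [-0.1986 -0.2964  0.1666] ((-202.0786895751953, -314.4911804199219), (49.19893264770508, 56.17052459716797), 73.94029998779297)
handle ((-78.67340087890625, -212.54637145996094), (500.1190490722656, 178.26931762695312), 44.62307357788086)
(223, 121) [ 0.4618 -0.1871  0.0645] tool [ 0.0479 -0.0318  0.1677]
(275, 131) [ 0.486  -0.1404  0.0617] tool [0.0377 0.0198 0.1701]
(223, 214) [ 0.5568 -0.218   0.0643] tool [-0.0519 -0.0351  0.1677]
(272, 213) [ 0.5713 -0.1665  0.0619] tool [-0.0515  0.0184  0.1696]
(425, 175) [ 0.5581 -0.0167  0.0984] tool [0.0028 0.1584 0.1323]
(346, 160) [ 0.5302 -0.0808  0.0774] tool [0.0118 0.0892 0.1538]
```

The pivots measure 100 mm apart and z ≈ 0.061–0.064, so the points check out. The red handle is at about 0.2 rad. I'll go down on the handle's near side, with the tip at z ≈ 0.05.

```bash
python3 -m crank '[[0.03,0.004,0.02,0,0,0],[0.06,0.008,0.05,0,0,0],[0.077,0.008,0.085,0,0,0],[0.077,0.008,0.115,0,0,0],[0.077,0.008,0.145,0,0,0],[0.077,0.008,0.165,0,0,0],[0.077,0.008,0.176,0,0,0],[0.077,0.008,0.182,0,0,0],[0.077,0.008,0.182,0,0,0],[0.077,0.008,0.182,0,0,0]]'
python3 - <<'E'
from h import *
f,P=shot('wrist','w3.png')
E
```

```text
clock: 8.43
position: [0.4454, -0.1411, 0.0506]
ee_rot: [-0.001, 0.14, 0.99, -0.004]
contact_force: [0.1, 0.0, 0.5]
width: -0.0001
```

View pics/w3.png

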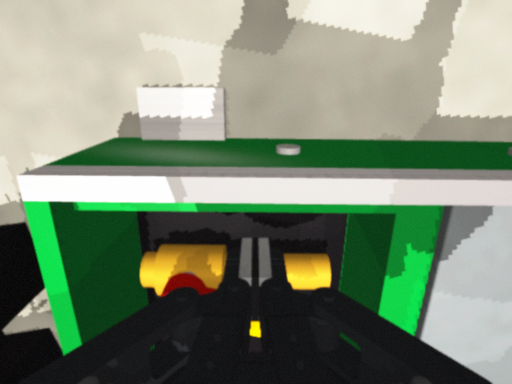

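The fingers are in the bay, beside the red handle on its near side and free of contact. Sweeping the arc now.

```bash
python3 -m crank '[[-0.008,0,0,0,0,0],[-0.017,0,0,0,0,0],[-0.021,0.001,0,0,0,0],[-0.025,0.002,0,0,0,0],[-0.029,0.002,0,0,0,0],[-0.033,0.002,0,0,0,0],[-0.037,0.002,0,0,0,0],[-0.041,0.001,0,0,0,0],[-0.046,-0.001,0,0,0,0],[-0.050,-0.003,0,0,0,0],[-0.054,-0.006,0,0,0,0],[-0.057,-0.009,0,0,0,0],[-0.060,-0.013,0,0,0,0],[-0.063,-0.017,0,0,0,0],[-0.065,-0.021,0,0,0,0],[-0.067,-0.024,0,0,0,0],[-0.067,-0.024,0,0,0,0]]'
```

```text
clock: 10.6
position: [0.5022, -0.1796, 0.0506]
ee_rot: [-0.002, 0.141, 0.99, -0.001]
contact_force: [-1.3, 12.0, 4.6]
width: -0.0001
```

12 N against the hand suggests the handle is at its stop. I'll retreat in +y, rise and look.

```bash
python3 -m crank '[[0,0.006,0,0,0,0],[0,0.015,0,0,0,0],[0,0.02,-0.02,0,0,0],[0,0.02,-0.06,0,0,0],[0,0.01,-0.10,0,0,0],[-0.01,0,-0.14,0,0,0],[-0.01,0,-0.18,0,0,0],[-0.01,0,-0.18,0,0,0],[-0.01,0,-0.18,0,0,0]]'
python3 - <<'E'
from h import *
f,P=shot('wrist','w4.png');np.savez('w4.npz',f=f,P=P)
E
```

```text
clock: 11.72
position: [0.5126, -0.1822, 0.2301]
ee_rot: [-0.003, 0.141, 0.99, -0.001]
contact_force: [0.4, -0.7, -0.3]
width: 0.0002
```

View pics/w4.png

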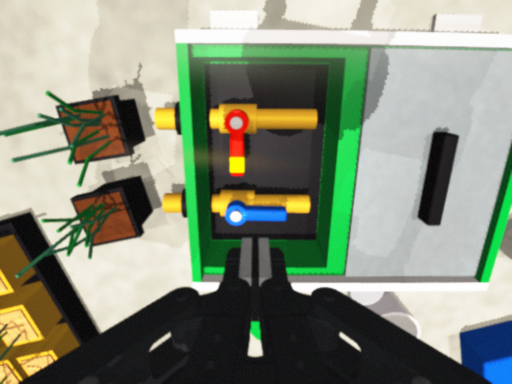

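The red handle runs from (236,122) to (237,174), square across its pipe. Blue is still along its pipe (236,215 to 287,214), the cover is fully aside, and the hand is clear. I'll check the angle and the objects by number, then hand in.

Run:
```python
from h import *
P=np.load('w4.npz')['P']
a=np.deg2rad(-16.5);bx=np.array([np.cos(a),np.sin(a)]);by=np.array([-np.sin(a),np.cos(a)])
med=lambda u,v:np.nanmedian(P[v-2:v+3,u-2:u+3].reshape(-1,3),0)
for n,p,q in(('red',(236,122),(237,168)),('blue',(236,215),(282,214))):
    w=(med(*q)-med(*p))[:2];print(n,np.arctan2(w@bx,w@by).round(3))
r=med(439,178);print('rib',r.round(3),'box y',(r[:2]-[.5405,-.094])@by)
A=cv2.imread('pics/top1.png');B=viewer.get_image('top')['frame']
for n,(u,v) in dict(bottle=(222,161),jar=(358,172),potA=(414,241),potB=(407,278),spat=(206,240),beaker=(306,155)).items():
    print(n,cv2.absdiff(A,B)[v-12:v+13,u-12:u+13].mean().round(1))
s=manip.get_state();print(s['clock'],s['contact_force'].round(2) if hasattr(s['contact_force'],'round') else s['contact_force'])
job.sign_off()
```

```text
red 1.568
blue -0.005
rib [ 0.56  -0.018  0.099] box y 0.07863246312759917
bottle 9.4
jar 7.4
potA 38.3
potB 13.5
spat 13.1
beaker 9.3
11.825 [-0.42 -0.68  0.25]
the job is handed in; nothing more can be done
```

The job is handed in. I pushed the cover by its rib to the end stop, where the push rose to 16 N with no further motion. I then turned the red handle shut with the closed fingers and lifted the hand clear, at about 11.8 s on the robot's clock.

| Last check | Result | Needed |
|---|---|---|
| Red handle | 1.568 rad | at least 1.4 |
| Blue handle | about 0 rad (open) | under 0.5 |
| Cover centre, box y | about +79 mm | more than +50 mm |
| Rib top height | 99 mm (98 mm in its track) | cover in its track |
| Wrist force | under 1 N, reading as no contact | robot touching nothing |

**One check was unclear:** comparing the top camera's first and last pictures, the patch around pot_a had changed a lot (38, against 7–14 for the other objects). I think the arm or its shadow over that spot caused it, but I did not view that last picture. In the wrist views before and after the handle push, both pots look unmoved. I never moved the hand towards a pot, and I felt no unexpected contact. I did not measure how far any object had moved.

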